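# Lock the vial carousel

### The arm

A 6-joint arm with a two-finger parallel gripper is mounted at the origin on the work surface. World frame = base frame: x ahead of the robot, y to its left, z up, the work surface at z = 0. Lengths are in m, angles in degrees, forces in N, time in s.
With the tool pointing down it reaches from about 0.325 to 0.875 m from the base axis. Payload 4.4 kg.
Tool frame: the origin (TCP) lies on the centre line of the jaws, within the pads' length; the fingertips stand 25 mm ahead of it and the grasp point (between the pads) lies 6 mm ahead of it; y points along the fingers, z is the direction in which the jaws open and shut, and the axes are right-handed (so a half turn about y gives the same grasp; the last joint's range is limited). The gripper opens to 85 mm and grips with 20 to 120 N. Pads are 22 mm wide; open, the fingers measure 114 mm over their backs; the gripper's body (76 mm by 85 mm) begins 54 mm behind the grasp point. The pads swing forward as they close: fully open they stand 13 mm farther back than shut.
Start: joints at [67.294, 11.837, 88.321, -0, 79.842, -8.623], TCP at [0.14, 0.558, 0.256] pointing down, gripper open.
Joint ranges: [-156.59, 156.59], [-49.26, 127.26], [12.9, 141.05], [-63.56, 243.56], [4.71, 150.69], [-161.64, 161.64]. Speed limits (degrees/s): [159.86, 159.86, 180, 180, 180, 180].

### API

Orientations are given as [roll, pitch, yaw] about the fixed x, y, z axes, in that order (R = Rz(yaw) Ry(pitch) Rx(roll)).
In Python, from plant import readout, vision, sign_off gives the robot as it stands.
- The arm moves only by the tool send_rows, never from a script. Its arguments are lists of equal length, an entry for each row: "grip": the opening, from 0 (shut) to 1 (fully open); "dp": the shift along the world's x, y, z in cm, a list of three; "dr": the turn, a rotation vector about the world's x, y, z in degrees, a list of three. A call has 1 to 20 rows; each row shifts and turns the commanded pose from where the row before left it; what a row does not reach is not made up. A row lasts 1/12 s, in which the tool goes at most 41.7 mm and 7.16 degrees, less where a joint would pass 70% of its speed; a pose out of reach is approached as far as the arm can. A call is refused whole if a number of a shift passes 4.17 or a number of a turn 7.16, either way. A call with a gripper value outside its range is refused whole. The fingers move at their own pace and stop on an object; "grip_force" is the grip in N (left out, the last holds). Time passes only in rows, so rows that do not move let the fingers close. It gives the time, the measured TCP pose, the force and the opening at its end, in the units of the state.
- readout.sense(): the state, without advancing time (a new reading comes with each control period).
- vision.snapshot(name): name is "scene" or "side" or "wrist"; returns the picture (420x560x3 uint8, red, green, blue); there is no depth.
- vision.camera_info(name): a dict with "fx", "fy", "cx", "cy" (pixels), "R" (3x3) and "t" (3): a world point X has camera coordinates R X + t; the wrist camera has in their place "tool_from_camera" (4x4, takes a point from camera to tool coordinates, whose origin is the TCP and whose axes are the tool frame's). Camera axes: x right, y down, z forward; pixel columns grow to the right and rows downward; lengths in m; the calibration is good to about 2 mm. A picture is of the moment at which its call begins: read the wrist's pose just before it. camera_info takes no time and is no camera call.
- sign_off(): hands the job in, once; it reports no verdict.
The state is a dict: "clock": time; "joint_positions": joint angles; "dq": joint speeds; "effort": joint torques, N m; "ee_pos": TCP position; "tcp_rot": TCP orientation; "force": force on the tool from outside, world axes, zero at the start; "wrist_torque": the same for the moment, N m; "opening": opening from 0.0 (shut) to 1.0 (fully open).
Only numpy, scipy, OpenCV 4.12 (cv2) and the standard library are available. Lean on these libraries where they do the work, as an engineer would, in place of code of your own. Each camera call takes 0.05 s, during which the arm holds its last target. There are 200 camera calls.

### The job

Lock the empty vial carousel so that it can be loaded: push its slotted disc round until the slot lines up with the locking bar, then push the bar lengthwise through the slot until its nose is fully home against the end of the keeper on the far side. Slide the bar only, do not lift it out of its guide, leave the glassware and the dish around it where they stand, and move clear when done.

Things in the scene. Friction and masses are not known exactly. Their poses are not given: they have to be found in the camera images.
- carousel: Fixed grey base plate of the carousel, 330 x 116 x 10 mm, on the bench. Origin: on the bench surface exactly under the disc's vertical axis; z up; x runs along the bar's track, from the disc's axis towards the guide and the bar; y across it. The plate spans x -98 to +232 mm, y +-58 mm.
- guide (a point): Middle of the floor of the bar's aluminium guide, at x +138 mm, 18 mm above the bench. Axes as the carousel's. The guide spans carousel x +54 to +222 mm; its two side walls, 17 mm apart inside and 32 mm over their outer faces, reach 30 mm above the bench; open on top.
- keeper (a point): Middle of the keeper's end stop face, at carousel x -74 mm, 26 mm above the bench, where the bar's nose must end. Axes as the carousel's. The keeper is an open-topped U on the far side of the disc, carousel x -56 to -88 mm, 22 mm wide inside, 38 mm over its outer faces, top 36 mm above the bench.
- disc (a joint): Turn of the round disc about the carousel's origin, rad, counter-clockwise from above positive. At 0 and again at pi (3.14) its slot lies along the carousel's x, in line with the bar: either will do. Ends of travel -0.35 and 3.49; starts between 0.45 and 2.69. It stays where it is left; turning it takes 3 to 5 N at a peg.
- disc_centre (a point): Centre of the disc (100 mm diameter) at its top face, 40 mm above the bench; its x axis runs along the slot and turns with the disc. The straight slot, 20 mm wide and 23 mm deep, runs right across the disc through its centre and is open at both rims.
- peg_a (a point): Centre of the top of one of two alike upright steel pegs on the disc, 14 mm diameter, 22 mm tall above the disc's top face (top 62 mm above the bench), 36 mm from the axis, at 90 degrees to the slot: seen from above, it lies from the axis in the carousel's x direction turned by (joint disc + pi/2).
- peg_b (a point): Centre of the top of the other peg, diametrically opposite peg_a, same size: direction joint disc - pi/2.
- bar: Loose steel locking bar, 138 x 14 x 20 mm, 0.3 kg, lying in the guide (1.5 mm play each side). Origin: centre of its underside, 18 mm above the bench; x points away from the disc to its tail. The end at the disc (-x) is a round nose, at the start 58 to 78 mm from the disc's axis. Sliding it takes 1 to 4 N; a disc not lined up blocks it. Fully home, its tail face is 64 mm from the disc's axis.
- bar_nose (a point): Tip of the bar's nose at mid height: x = -69 mm in the bar's frame. Fully home it is at x = -74 mm in the carousel's frame.
- bar_push (a point): Middle of the back face of the push tab standing on the bar's tail, 51 mm above the bench; x = +69 mm in the bar's frame. Push it here towards the disc. The tab is 12 mm long, 24 mm wide, rises from the bar's top (38 mm above the bench) to 64 mm; its back face is flush with the bar's end.
- beaker: Glass beaker, 60 mm diameter, 75 mm high. Loose bystander standing on the bench beside the carousel, not to be disturbed. Origin: centre of its underside, z up.
- jar: Amber glass jar with a lid, 48 mm diameter, 70 mm high. Loose bystander standing on the bench beside the carousel, not to be disturbed. Origin: centre of its underside, z up.
- vial: Small capped glass bottle, 28 mm diameter, 60 mm high. Loose bystander standing on the bench beside the carousel, not to be disturbed. Origin: centre of its underside, z up.
- dish: Closed clear petri dish, 60 mm diameter, 16 mm high. Loose bystander standing on the bench beside the carousel, not to be disturbed. Origin: centre of its underside, z up.
Mind the look-alikes: they are no part of the job. Of the things that look like the bar, the largest one is meant.

How it is judged (in metres and radians):
On the way, in this order (a step that is already met when the one before it is completed fails the run):
1. the disc's slot is lined up with the bar (within 0.12 rad) (angle between the x axis of disc_centre and the x axis of carousel, either way round below 0.12 rad), for 0.2 s.
2. the bar has been pushed through the slot, its nose home in the keeper (x of bar_nose in the frame of carousel below -0.068 m and y of bar_nose in the frame of carousel between -0.006 and 0.006 m and y of bar_push in the frame of carousel between -0.006 and 0.006 m and height (world z) of bar below 0.024 m and angle between the x axis of disc_centre and the x axis of carousel, either way round below 0.09 rad), for 0.2 s.
At the end, for the whole second after the job is handed in: The bar lies at rest in the guide and through the disc's slot, its nose within 6 mm of the keeper's end stop and both its ends within 6 mm of the track's centre line, its underside under 24 mm above the bench; the slot within 0.09 rad of the bar (all of step 2 and linear speed of bar below 0.01 m/s); the robot touches nothing.
It fails at once if the bar is lifted more than 12 mm out of its guide (height (world z) of bar above 0.03 m).
It fails at once if the beaker is moved more than 25 mm, lifted or tipped over (distance of beaker from where it was at the start of the episode above 0.025 m or angle between beaker's own z axis and vertical above 0.4 rad).
It fails at once if the jar is moved more than 25 mm, lifted or tipped over (distance of jar from where it was at the start of the episode above 0.025 m or angle between jar's own z axis and vertical above 0.4 rad).
It fails at once if the vial is moved more than 25 mm, lifted or tipped over (distance of vial from where it was at the start of the episode above 0.025 m or angle between vial's own z axis and vertical above 0.4 rad).
It fails at once if the dish is moved more than 25 mm, lifted or tipped over (distance of dish from where it was at the start of the episode above 0.025 m or angle between dish's own z axis and vertical above 0.4 rad).
It also fails if it takes over 48 s, if anything falls off the work surface, if the arm or the gripper's body presses on something with over 40 N, if the wrist force passes 120 N, or if a joint passes its speed limit or range.

## Working session

There is one attempt and no reset: what is moved stays moved. The work goes in short steps, Python scripts to look and compute and a tool call to move; the robot and the scene stay as the last step left them, time stands still between calls to the robot, and variables do not carry over. Pictures are saved under pics/ and viewed, about 8 in all and at most 12, crops included, and the job is handed in when it is done.

Besides the shell and the picture viewer there is one more tool, called after ">>>" in YAML: its name, and indented under it one key for each argument. send_rows: Moves the arm, as the interface text tells. Its arguments: {"type":"object","properties":{"grip":{"type":"array"},"dp":{"type":"array"},"dr":{"type":"array"},"grip_force":{"type":"number"}},"required":["grip","dp","dr"]}

```bash
mkdir -p pics; python3 - <<'E'
from plant import readout, vision
import cv2, json, numpy as np
print(readout.sense())
for n in ["scene","side"]:
    im=vision.snapshot(n); cv2.imwrite(f"pics/{n}0.png",im[:,:,::-1]); 
    c=vision.camera_info(n); print(n,c, -np.array(c["R"]).T@np.array(c["t"]))
print(vision.camera_info("wrist"))
E
```

```text
{'clock': 0.0, 'joint_positions': array([ 6.72927884e+01,  1.18852795e+01,  8.84062734e+01, -2.20297404e-04,
        7.98403056e+01, -8.62300101e+00]), 'dq': array([ 0.01483881, -0.01123852, -0.01437261,  0.01318676, -0.1298527 ,
       -0.07645478]), 'effort': array([-2.45213385e-03, -3.83026350e+01, -2.91595656e+01, -5.47498166e-04,
        1.04026002e-02, -1.77467001e-06]), 'ee_pos': array([0.13966167, 0.55705437, 0.25510327]), 'tcp_rot': array([-9.01304005e+01,  1.95555169e-02, -1.40841937e+01]), 'force': array([ 0.70331072, -0.49195158, -0.6714712 ]), 'wrist_torque': array([-0.00016144,  0.00653801,  0.04275033]), 'opening': 1.001459461132728}
scene {'fx': 383.75101838392044, 'fy': 383.75101838392044, 'cx': 282.19810819795094, 'cy': 204.8415938735392, 'R': array([[-0.69981384,  0.71431493, -0.00384347],
       [ 0.43489667,  0.42178719, -0.79558812],
       [-0.56667935, -0.55843509, -0.60582569]]), 't': array([ 0.33208631, -0.19794804,  1.07870959])} [0.92976799 0.44866702 0.49730124]
side {'fx': 423.69112490398925, 'fy': 423.69112490398925, 'cx': 277.6985215325391, 'cy': 207.28301749316856, 'R': array([[ 0.78847963, -0.61501026,  0.00788996],
       [-0.33037512, -0.43431106, -0.83798937],
       [ 0.51879875,  0.6581309 , -0.54562951]]), 't': array([-0.40984445,  0.24436394,  0.42937919])} [ 0.18112438 -0.42851629  0.44229   ]
{'fx': 335.78012538893296, 'fy': 335.78012538893296, 'cx': 283.87351261498816, 'cy': 210.64250282056778, 'tool_from_camera': array([[-8.44152586e-04,  9.57465987e-01,  2.88544920e-01,
        -7.25443238e-02],
       [ 9.10063412e-05, -2.88544948e-01,  9.57466347e-01,
        -1.18415333e-01],
       [ 9.99999640e-01,  8.34507110e-04,  1.56440488e-04,
         3.25530931e-05],
       [ 0.00000000e+00,  0.00000000e+00,  0.00000000e+00,
         1.00000000e+00]])}
```

View pics/scene0.png

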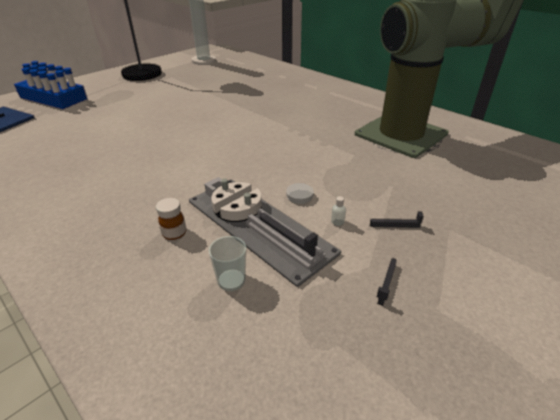

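View pics/side0.png

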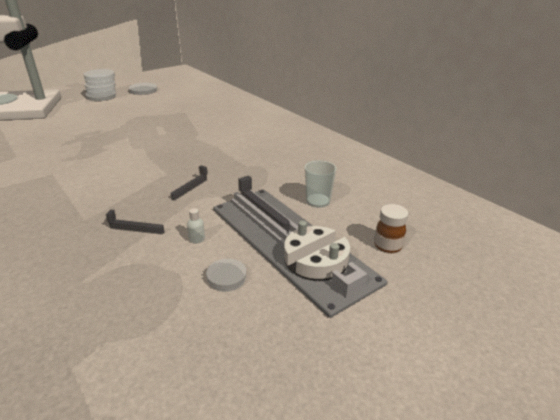

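```bash
cat > h.py <<'E'
import numpy as np
from plant import vision
def ray(n,px,z):
    c=vision.camera_info(n);R=np.array(c["R"]);t=np.array(c["t"]);o=-R.T@t
    px=np.atleast_2d(px).astype(float)
    d=np.c_[(px[:,0]-c["cx"])/c["fx"],(px[:,1]-c["cy"])/c["fy"],np.ones(len(px))]@R
    return (o+d*((z-o[2])/d[:,2])[:,None])[:,:2]
E
python3 - <<'E'
from h import *
import cv2
np.set_printoptions(precision=4,suppress=True)
P={"scene":[(338,252),(299,277),(189,203),(222,180)],"side":[(263,191),(213,211),(333,306),(384,279)]}
for n in P: 
    q=ray(n,P[n],.01); print(n,q.tolist(),cv2.minAreaRect(q.astype(np.float32)),np.linalg.norm(q-np.roll(q,1,0),axis=1))
# white disc mask per view
for n in P:
    im=cv2.imread(f"pics/{n}0.png"); h=cv2.cvtColor(im,cv2.COLOR_BGR2HSV)
    x,y,w,H=(170,150,200,140) if n=="scene" else (190,160,210,160)
    cv2.imwrite(f"pics/{n}c.png",cv2.resize(im[y:y+H,x:x+w],None,fx=4,fy=4,interpolation=cv2.INTER_CUBIC)[:600,:800])
# others base
for nm,n,p,z in [("vial","side",(196,240),0),("dish","side",(227,275),.008),("beaker","side",(318,200),0),("jar","side",(391,244),0),("vial","scene",(338,222),0),("dish","scene",(300,195),.008),("beaker","scene",(231,278),0),("jar","scene",(173,230),0)]: print(nm,n,ray(n,p,z))
E
python3 - <<'E'
import cv2,numpy as np
a=cv2.imread("pics/scenec.png");b=cv2.imread("pics/sidec.png")
E
```

```text
scene [[0.5041661439865978, 0.1699602484111647], [0.5972800337065489, 0.15983702334450012], [0.6064467013515282, -0.1463494042677685], [0.5028976942960584, -0.16542294771761518]] ((0.5552695989608765, 0.002072960138320923), (0.3353855311870575, 0.10347611457109451), 89.7833023071289) [0.3354 0.0937 0.3063 0.1053]
side [[0.6053725262115743, 0.15731805137577226], [0.48963060848225903, 0.15514007445876943], [0.4994139693809337, -0.15000104078116056], [0.5977797401430966, -0.15714928481463664]] ((0.5504579544067383, -0.0008775442838668823), (0.11576241999864578, 0.3142688274383545), 1.0780408382415771) [0.3146 0.1158 0.3053 0.0986]
vial side [[0.4278 0.1087]]
dish side [[ 0.4183 -0.0058]]
beaker side [[0.6809 0.0777]]
jar side [[ 0.6843 -0.1012]]
vial scene [[0.427  0.1111]]
dish scene [[0.4198 0.0007]]
beaker scene [[0.6733 0.072 ]]
jar scene [[ 0.6731 -0.107 ]]
```

View pics/scenec.png

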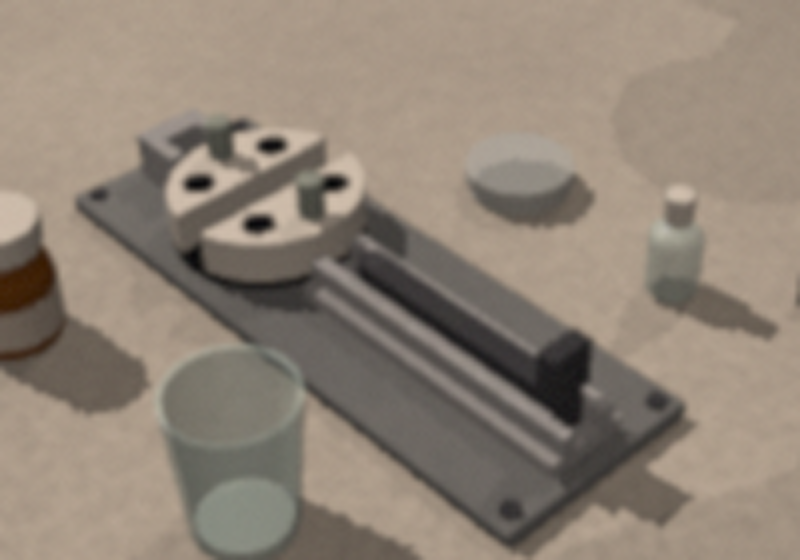

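View pics/sidec.png

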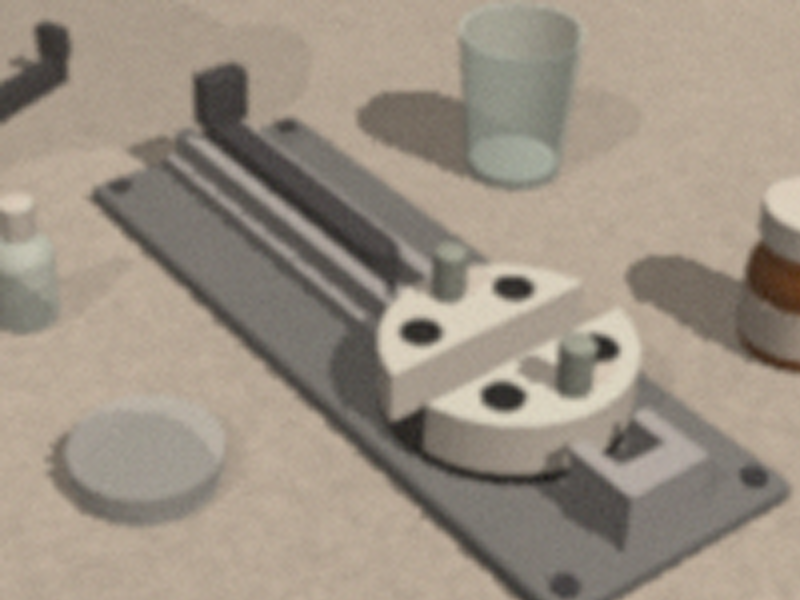

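The pictures show the plate with x along world +y. In the scene crop the peg tops are near (312,178) and (217,125), and in the side crop near (450,248) and (577,342). The slot lies across the track, so the disc is near 1.5 rad.

```bash
python3 - <<'E'
from h import *
np.set_printoptions(precision=4,suppress=True)
S=lambda p:np.array(p)/4+[170,150]
T=lambda p:np.array(p)/4+[190,160]
print("corners sc R,B,L",ray("scene",S([(685,410),(512,541),(77,202)]),.01).tolist())
print("corners si TL,TR,R",ray("side",T([(93,193),(290,120),(790,489)]),.01).tolist())
print("holes sc",ray("scene",S([(658,400),(511,510),(99,194)]),.01).tolist())
print("holes si",ray("side",T([(121,186),(289,125),(755,476),(565,584)]),.01).tolist())
a=ray("scene",S([(312,178),(217,124)]),.062); b=ray("side",T([(450,248),(577,342)]),.062)
for q in (a,b): print("pegs",q.tolist(),"mid",q.mean(0),np.linalg.norm(q[0]-q[1]),np.degrees(np.arctan2(*(q[0]-q[1])[::-1])))
print("tab top corners sc",ray("scene",S([(555,333),(590,345),(540,350),(575,368)]),.064).tolist())
print("tab top si",ray("side",T([(195,77),(240,65),(203,85),(247,72)]),.064).tolist())
E
```

```text
corners sc R,B,L [[0.50110759348252, 0.17494270062181122], [0.611681973210019, 0.17077140842536326], [0.600946162288303, -0.1533887445588637]]
corners si TL,TR,R [[0.494746860157951, 0.1628649523689486], [0.6068771879928866, 0.16105068238183273], [0.5964342200467261, -0.1649009270454106]]
holes sc [[0.5044892326203256, 0.16222947911541247], [0.5995631314879049, 0.15908334457911383], [0.5885478141452328, -0.15093106326506417]]
holes si [[0.5082250742394705, 0.16012627003825208], [0.603615781924731, 0.15743859683951922], [0.5915599098167057, -0.15238288791949972], [0.4974971447171945, -0.1485291293014876]]
pegs [[0.5451547401726176, -0.023464419550115134], [0.5475609591878279, -0.09368408981838156]] mid [ 0.5464 -0.0586] 0.07026088515335698 91.962587825642
pegs [[0.5476422613488813, -0.026526378281877816], [0.5455180044120499, -0.09930335405480167]] mid [ 0.5466 -0.0629] 0.07280797119949452 88.3280919739854
tab top corners sc [[0.5499511046829899, 0.13734424958956226], [0.545414660272645, 0.15291060680408436], [0.5623923696641747, 0.13991324681230927], [0.5605704046144822, 0.15763621245664328]]
tab top si [[0.5418950868553839, 0.14434139220732778], [0.564629726510827, 0.1412572492336266], [0.5406913999664515, 0.136018398667055], [0.5634025248883578, 0.13389734582890012]]
```

>>> send_rows:
  grip: [0.5,0.5,0.5,0.5,0.5,0.5,0.5,0.5,0.5,0.5,0.5,0.5,0.5,0.5,0.5,0.5,0.5,0.5,0.5,0.5]
  dp:
    - [2.03,-2.91,-0.37]
    - [2.03,-2.91,-0.37]
    - [2.03,-2.91,-0.37]
    - [2.03,-2.91,-0.37]
    - [2.03,-2.91,-0.37]
    - [2.03,-2.91,-0.37]
    - [2.03,-2.91,-0.37]
    - [2.03,-2.91,-0.37]
    - [2.03,-2.91,-0.37]
    - [2.03,-2.91,-0.37]
    - [2.03,-2.91,-0.37]
    - [2.03,-2.91,-0.37]
    - [2.03,-2.91,-0.37]
    - [2.03,-2.91,-0.37]
    - [2.03,-2.91,-0.37]
    - [2.03,-2.91,-0.37]
    - [2.03,-2.91,-0.37]
    - [2.03,-2.91,-0.37]
    - [2.03,-2.91,-0.37]
    - [2.03,-2.91,-0.37]
  dr:
    - [0,0,-3.8]
    - [0,0,-3.8]
    - [0,0,-3.8]
    - [0,0,-3.8]
    - [0,0,-3.8]
    - [0,0,-3.8]
    - [0,0,-3.8]
    - [0,0,-3.8]
    - [0,0,-3.8]
    - [0,0,-3.8]
    - [0,0,-3.8]
    - [0,0,-3.8]
    - [0,0,-3.8]
    - [0,0,-3.8]
    - [0,0,-3.8]
    - [0,0,-3.8]
    - [0,0,-3.8]
    - [0,0,-3.8]
    - [0,0,-3.8]
    - [0,0,-3.8]

```text
clock: 1.77
ee_pos: [0.5462, -0.0259, 0.1815]
tcp_rot: [-90.1, 0.0, -90.3]
force: [-0.2, 1.5, 0.1]
opening: 0.502
```

>>> send_rows:
  grip: [0.5,0.5,0.5]
  dp:
    - [0,0,0]
    - [0,0,0]
    - [0,0,0]
  dr:
    - [0,0,0]
    - [0,0,0]
    - [0,0,0]

```text
clock: 2.02
ee_pos: [0.5451, -0.024, 0.1815]
tcp_rot: [-90.1, 0.0, -90.1]
force: [-1.1, 0.3, 1.1]
opening: 0.499
```

```bash
cat >> h.py <<'E'
from scipy.spatial.transform import Rotation as Ro
def wpose(s):
    c=vision.camera_info("wrist");T=np.eye(4);T[:3,:3]=Ro.from_euler("xyz",s["tcp_rot"],degrees=True).as_matrix();T[:3,3]=s["ee_pos"]
    return c,T@np.array(c["tool_from_camera"])
def wray(s,px,z):
    c,M=wpose(s);px=np.atleast_2d(px).astype(float)
    d=np.c_[(px[:,0]-c["cx"])/c["fx"],(px[:,1]-c["cy"])/c["fy"],np.ones(len(px))]@M[:3,:3].T
    o=M[:3,3];return (o+d*((z-o[2])/d[:,2])[:,None])[:,:2]
E
python3 - <<'E'
from h import *
from plant import readout
import cv2,pickle
s=readout.sense();im=vision.snapshot("wrist");print(s["ee_pos"],s["tcp_rot"],s["opening"],s["clock"])
pickle.dump(s,open("s1.pkl","wb"));cv2.imwrite("pics/w1.png",im[:,:,::-1])
E
```

```text
[ 0.54514399 -0.02402009  0.18153332] [-9.01149459e+01  4.96764111e-02 -9.00862589e+01] 0.4985325032177046 2.0167
```

View pics/w1.png

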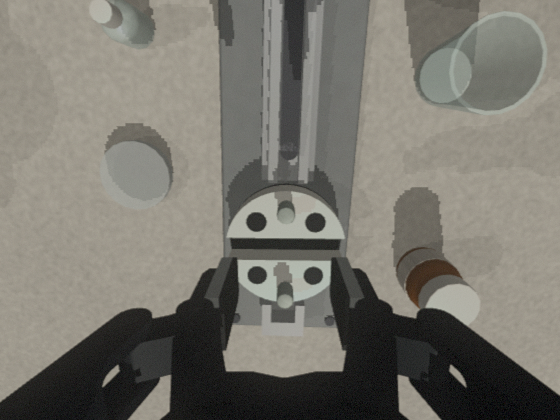

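The wrist view shows peg_b's top near (286,215), peg_a's near (285,300), the disc slot across the image at row 245, and the plate edges.

```bash
python3 - <<'E'
from h import *
import pickle
np.set_printoptions(precision=4,suppress=True)
s=pickle.load(open("s1.pkl","rb"))
q=wray(s,[(286.5,215),(285,299)],.062);print("pegs",q,q.mean(0),np.linalg.norm(q[0]-q[1]),np.degrees(np.arctan2(*(q[0]-q[1])[::-1])))
print("disc rim/slot ends z.04",wray(s,[(230,238),(343,239)],.04))
print("plate L,R edge top/bottom",wray(s,[(220,20),(223,300),(367,20),(350,240)],.01))
print("guide wall outer ends z.03",wray(s,[(267,20),(263,180),(323,20),(309,180)],.03))
print("keeper z .036",wray(s,[(264,333),(304,333)],.036))
print("nose",wray(s,(289,152),.038))
E
```

```text
pegs [[ 0.5479 -0.0257]
 [ 0.5468 -0.0966]] [ 0.5473 -0.0611] 0.07084500916444346 89.11588876002108
disc rim/slot ends z.04 [[ 0.5011 -0.0527]
 [ 0.5949 -0.0535]]
plate L,R edge top/bottom [[ 0.4966  0.1154]
 [ 0.4859 -0.1297]
 [ 0.6098  0.1153]
 [ 0.607  -0.0664]]
guide wall outer ends z.03 [[ 0.5338  0.1108]
 [ 0.5288 -0.0058]
 [ 0.574   0.1108]
 [ 0.5664 -0.0058]]
keeper z .036 [[ 0.5274 -0.1481]
 [ 0.5643 -0.1481]]
nose [[0.5499 0.0178]]
```

>>> send_rows:
  grip: [0.5,0.5,0.5,0.5,0.5,0.5,0.5,0.0,0.0,0.0,0.0,0.0,0.0,0.0]
  dp:
    - [0.24,-0.1,-1.5]
    - [0,0,-2]
    - [0,0,-2]
    - [0,0,-2]
    - [0,0,-2]
    - [0,0,-1.4]
    - [0,0,0]
    - [0,0,0]
    - [0,0,0]
    - [0,0,0]
    - [0,0,0]
    - [0,0,0]
    - [0,0,0]
    - [0,0,0]
  dr:
    - [0,0,0]
    - [0,0,0]
    - [0,0,0]
    - [0,0,0]
    - [0,0,0]
    - [0,0,0]
    - [0,0,0]
    - [0,0,0]
    - [0,0,0]
    - [0,0,0]
    - [0,0,0]
    - [0,0,0]
    - [0,0,0]
    - [0,0,0]
  grip_force: 20

```text
clock: 3.23
ee_pos: [0.5484, -0.0246, 0.0746]
tcp_rot: [-90.0, 0.1, -90.1]
force: [-2.9, 4.1, 6.0]
opening: 0.148
```

>>> send_rows:
  grip: [0,0,0,0,0,0,0,0,0,0,0]
  dp:
    - [-0.31,-0.01,0]
    - [-0.31,-0.035,0]
    - [-0.305,-0.06,0]
    - [-0.3,-0.09,0]
    - [-0.29,-0.115,0]
    - [-0.28,-0.135,0]
    - [-0.265,-0.16,0]
    - [-0.25,-0.185,0]
    - [-0.235,-0.205,0]
    - [0,0,0]
    - [0,0,0]
  dr:
    - [0,0,4.9]
    - [0,0,4.9]
    - [0,0,4.9]
    - [0,0,4.9]
    - [0,0,4.9]
    - [0,0,4.9]
    - [0,0,4.9]
    - [0,0,4.9]
    - [0,0,4.9]
    - [0,0,0]
    - [0,0,0]

```text
clock: 4.15
ee_pos: [0.5226, -0.0331, 0.0745]
tcp_rot: [-89.9, 0.2, -46.0]
force: [-4.3, 7.7, 8.9]
opening: 0.152
```

>>> send_rows:
  grip: [0,0,0,0,0,0,0,0,0,0,0]
  dp:
    - [-0.215,-0.225,0]
    - [-0.195,-0.24,0]
    - [-0.175,-0.255,0]
    - [-0.15,-0.27,0]
    - [-0.125,-0.285,0]
    - [-0.1,-0.295,0]
    - [-0.075,-0.3,0]
    - [-0.05,-0.305,0]
    - [-0.025,-0.31,0]
    - [0,0,0]
    - [0,0,0]
  dr:
    - [0,0,4.9]
    - [0,0,4.9]
    - [0,0,4.9]
    - [0,0,4.9]
    - [0,0,4.9]
    - [0,0,4.9]
    - [0,0,4.9]
    - [0,0,4.9]
    - [0,0,4.9]
    - [0,0,0]
    - [0,0,0]

```text
clock: 5.07
ee_pos: [0.509, -0.0585, 0.0744]
tcp_rot: [-89.8, 0.4, -1.8]
force: [-11.8, 5.9, 15.7]
opening: 0.151
```

>>> send_rows:
  grip: [0,0,0,0.4,0.4,0.4,0.4,0.4,0.4,0.4]
  dp:
    - [0.1,-0.12,0]
    - [0,0,0]
    - [0,0,0]
    - [0,0,0]
    - [0,0,0]
    - [0,0,0]
    - [0,0,2]
    - [0,0,3]
    - [0,0,3]
    - [-1,4,2]
  dr:
    - [0,0,0]
    - [0,0,0]
    - [0,0,0]
    - [0,0,0]
    - [0,0,0]
    - [0,0,0]
    - [0,0,0]
    - [0,0,0]
    - [0,0,0]
    - [0,0,0]

```text
clock: 5.9
ee_pos: [0.5082, -0.03, 0.1757]
tcp_rot: [-90.3, -0.6, -2.2]
force: [1.7, 0.2, 0.8]
opening: 0.398
```

```bash
python3 - <<'E'
from h import *
from plant import readout
import cv2,pickle
ims=[]
for n,(x,y) in {"scene":(170,160),"side":(240,190)}.items():
    im=vision.snapshot(n)[y:y+130,x:x+180,::-1]; ims.append(cv2.resize(im,None,fx=4,fy=4,interpolation=cv2.INTER_CUBIC)[:290 if 0 else 520])
cv2.imwrite("pics/two.png",cv2.resize(np.hstack(ims),(800,289)))
s=readout.sense();im=vision.snapshot("wrist");print(s["ee_pos"],s["tcp_rot"],s["clock"])
pickle.dump(s,open("s2.pkl","wb"));cv2.imwrite("pics/w2.png",im[:,:,::-1])
E
```

```text
[ 0.50617192 -0.02303348  0.17570243] [-89.99595587  -0.48894533  -1.75743479] 6.0
```

View pics/w2.png

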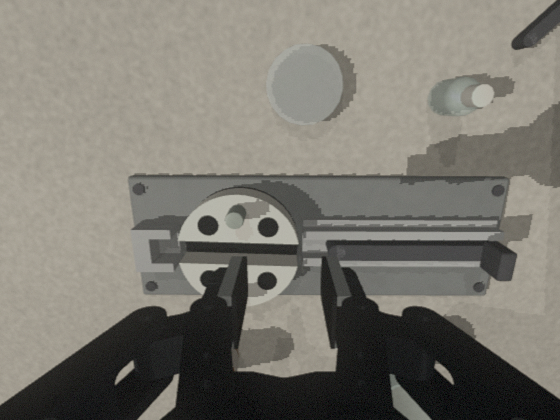

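The slot is now parallel to the plate, with peg_b on the near side at (236,218). I'll measure the slot edges against the plate edge.

```bash
python3 - <<'E'
from h import *
import pickle,cv2
s=pickle.load(open("s2.pkl","rb"));np.set_printoptions(precision=4,suppress=True)
g=cv2.cvtColor(cv2.imread("pics/w2.png"),cv2.COLOR_BGR2GRAY).astype(float)
def edge(cols,r0,r1,sgn,z,nm):
    p=[]
    for c in cols:
        d=sgn*np.diff(cv2.GaussianBlur(g,(1,3),0)[r0:r1,c]); p.append((c,r0+.5+d.argmax()))
    q=wray(s,p,z); k,b=np.polyfit(q[:,1],q[:,0],1)
    res=q[:,0]-k*q[:,1]-b; m=abs(res)<.0015; k,b=np.polyfit(q[m,1],q[m,0],1)
    print(nm,"deg off y",np.degrees(np.arctan(k)),"x at y=-.061:",k*-.061+b,m.sum(),len(m))
edge(range(190,292,3),234,250,-1,.04,"slot upper")
edge(range(140,500,6),165,187,-1,.01,"plate near edge")
edge(range(160,300,6),286,304,1,.01,"plate far left")
edge(range(310,490,6),214,226,1,.03,"guide near outer")
edge(range(350,480,4),232,250,-1,.038,"bar near edge")
p=wray(s,[(236,220)],.062);print("peg",p, "peg angle from C",np.degrees(np.arctan2(*(p[0]-[.547,-.061])[::-1])))
print("tab back face top corners", wray(s,[(514,250),(517,279),(508,243)],.064))
E
```

```text
slot upper deg off y 3.5739782628016776 x at y=-.061: 0.5372835389273828 34 34
plate near edge deg off y 1.9630978360692113 x at y=-.061: 0.4870166449936769 57 60
plate far left deg off y 1.71846112189162 x at y=-.061: 0.6037512617239164 7 24
guide near outer deg off y 1.8087658084258185 x at y=-.061: 0.5208660485918232 30 30
bar near edge deg off y 1.8032789143989156 x at y=-.061: 0.535429991161019 33 33
peg [[ 0.5106 -0.0582]] peg angle from C 175.5613293847862
tab back face top corners [[0.5396 0.1469]
 [0.5639 0.1533]
 [0.5338 0.1415]]
```

View pics/two.png

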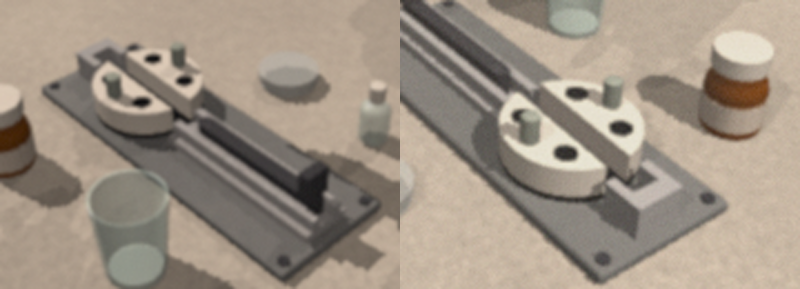

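The slot is 1.7° off the bar, or 0.03 rad, inside the 0.09 limit. Next I'll go behind the tab with the jaws shut.

>>> send_rows:
  grip: [0,0,0,0,0,0,0,0,0,0,0,0,0,0,0,0]
  dp:
    - [0.36,1.64,0]
    - [0.36,1.64,0]
    - [0.36,1.64,0]
    - [0.36,1.64,0]
    - [0.36,1.64,0]
    - [0.36,1.64,0]
    - [0.36,1.64,0]
    - [0.36,1.64,0]
    - [0.36,1.64,0]
    - [0.36,1.64,0]
    - [0.36,1.64,0]
    - [0.36,1.64,0]
    - [0.36,1.64,0]
    - [0,0,0]
    - [0,0,0]
    - [0,0,0]
  dr:
    - [0,0,-6.92]
    - [0,0,-6.92]
    - [0,0,-6.92]
    - [0,0,-6.92]
    - [0,0,-6.92]
    - [0,0,-6.92]
    - [0,0,-6.92]
    - [0,0,-6.92]
    - [0,0,-6.92]
    - [0,0,-6.92]
    - [0,0,-6.92]
    - [0,0,-6.92]
    - [0,0,-6.92]
    - [0,0,0]
    - [0,0,0]
    - [0,0,0]

```text
clock: 7.38
ee_pos: [0.5502, 0.1873, 0.1704]
tcp_rot: [-90.1, -0.1, -91.7]
force: [0.4, -0.7, -0.0]
opening: 0.003
```

```bash
python3 - <<'E'
from h import *
from plant import readout
import cv2,pickle
s=readout.sense();im=vision.snapshot("wrist");print(s["ee_pos"],s["tcp_rot"],s["clock"],s["opening"])
pickle.dump(s,open("s3.pkl","wb"));cv2.imwrite("pics/w3.png",im[:,:,::-1])
E
```

```text
[0.55022514 0.18730671 0.17040619] [-9.00862193e+01 -6.26844562e-02 -9.17463244e+01] 7.3833 0.003413584390766781
```

View pics/w3.png

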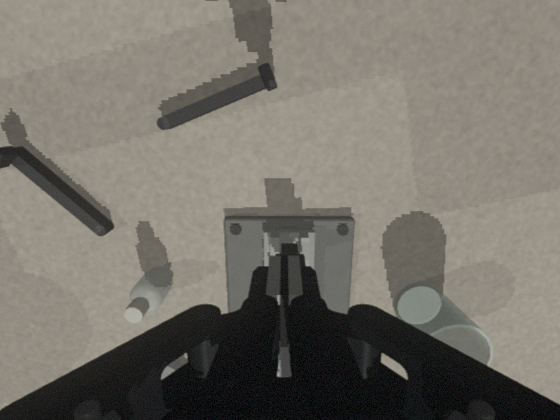

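Shut fingers sit above the guide's tail end. The tab shows dark at (290,248) and the guide centre is a few pixels right of the fingers, so I'll correct +3 mm in x and descend behind it.

```bash
python3 - <<'E'
from h import *
import pickle
s=pickle.load(open("s3.pkl","rb"))
print("tab top back edge",wray(s,[(281,243),(299,243),(290,243)],.064),"plate end",wray(s,[(225,217),(353,217)],.01))
E
```

```text
tab top back edge [[0.5484892  0.16844092]
 [0.56145363 0.16807179]
 [0.55497195 0.16825634]] plate end [[0.4990895  0.17202681]
 [0.6107286  0.16882028]]
```

>>> send_rows:
  grip: [0,0,0,0,0,0,0,0]
  dp:
    - [0.3,0.3,0]
    - [0,0,-2]
    - [0,0,-2]
    - [0,0,-2]
    - [0,0,-2]
    - [0,0,-1.9]
    - [0,0,0]
    - [0,0,0]
  dr:
    - [0,0,0]
    - [0,0,0]
    - [0,0,0]
    - [0,0,0]
    - [0,0,0]
    - [0,0,0]
    - [0,0,0]
    - [0,0,0]

```text
clock: 8.1
ee_pos: [0.5526, 0.1906, 0.0714]
tcp_rot: [-90.2, -0.0, -91.9]
force: [0.5, -0.1, 0.6]
opening: -0.003
```

>>> send_rows:
  grip: [0,0,0,0,0,0,0,0,0,0]
  dp:
    - [-0.02,-0.7,0]
    - [-0.02,-0.7,0]
    - [-0.02,-0.7,0]
    - [-0.02,-0.7,0]
    - [-0.02,-0.7,0]
    - [-0.02,-0.7,0]
    - [-0.02,-0.7,0]
    - [-0.02,-0.7,0]
    - [-0.02,-0.7,0]
    - [-0.02,-0.7,0]
  dr:
    - [0,0,0]
    - [0,0,0]
    - [0,0,0]
    - [0,0,0]
    - [0,0,0]
    - [0,0,0]
    - [0,0,0]
    - [0,0,0]
    - [0,0,0]
    - [0,0,0]

```text
clock: 8.93
ee_pos: [0.5516, 0.1208, 0.0726]
tcp_rot: [-90.0, 0.0, -91.8]
force: [0.4, 3.4, 3.0]
opening: 0.0
```

Contact at 3.4 N, so the bar is sliding. I'll carry on through the slot.

>>> send_rows:
  grip: [0,0,0,0,0,0,0,0,0,0,0,0,0]
  dp:
    - [-0.02,-0.6,0]
    - [-0.02,-0.6,0]
    - [-0.02,-0.6,0]
    - [-0.02,-0.6,0]
    - [-0.02,-0.6,0]
    - [-0.02,-0.6,0]
    - [-0.02,-0.6,0]
    - [-0.02,-0.6,0]
    - [-0.02,-0.6,0]
    - [-0.02,-0.6,0]
    - [-0.02,-0.6,0]
    - [-0.02,-0.6,0]
    - [-0.02,-0.6,0]
  dr:
    - [0,0,0]
    - [0,0,0]
    - [0,0,0]
    - [0,0,0]
    - [0,0,0]
    - [0,0,0]
    - [0,0,0]
    - [0,0,0]
    - [0,0,0]
    - [0,0,0]
    - [0,0,0]
    - [0,0,0]
    - [0,0,0]

```text
clock: 10.02
ee_pos: [0.5486, 0.0426, 0.0723]
tcp_rot: [-90.0, -0.0, -91.8]
force: [0.7, 2.7, 1.7]
opening: -0.002
```

>>> send_rows:
  grip: [0,0,0,0,0,0,0,0,0]
  dp:
    - [-0.01,-0.3,0]
    - [-0.01,-0.3,0]
    - [-0.01,-0.3,0]
    - [-0.01,-0.3,0]
    - [-0.01,-0.3,0]
    - [-0.01,-0.3,0]
    - [-0.01,-0.3,0]
    - [-0.01,-0.2,0]
    - [0,0,0]
  dr:
    - [0,0,0]
    - [0,0,0]
    - [0,0,0]
    - [0,0,0]
    - [0,0,0]
    - [0,0,0]
    - [0,0,0]
    - [0,0,0]
    - [0,0,0]

```text
clock: 10.77
ee_pos: [0.548, 0.0196, 0.0724]
tcp_rot: [-90.0, -0.0, -91.9]
force: [0.3, 0.7, -0.4]
opening: -0.005
```

>>> send_rows:
  grip: [0,0,0,0,0]
  dp:
    - [0,-0.15,0]
    - [0,-0.15,0]
    - [0,-0.15,0]
    - [0,-0.15,0]
    - [0,0,0]
  dr:
    - [0,0,0]
    - [0,0,0]
    - [0,0,0]
    - [0,0,0]
    - [0,0,0]

```text
clock: 11.18
ee_pos: [0.5481, 0.014, 0.0725]
tcp_rot: [-90.0, -0.0, -91.8]
force: [-1.4, 0.8, -0.5]
opening: -0.007
```

>>> send_rows:
  grip: [0,0,0,0]
  dp:
    - [0,-0.15,0]
    - [0,-0.15,0]
    - [0,-0.15,0]
    - [0,0,0]
  dr:
    - [0,0,0]
    - [0,0,0]
    - [0,0,0]
    - [0,0,0]

```text
clock: 11.52
ee_pos: [0.5481, 0.0123, 0.0726]
tcp_rot: [-90.0, 0.3, -91.9]
force: [-0.2, 9.1, 0.7]
opening: 0.004
```

>>> send_rows:
  grip: [0,0,0,0]
  dp:
    - [0,-0.2,0]
    - [0,-0.2,0]
    - [0,0,0]
    - [0,0,0]
  dr:
    - [0,0,0]
    - [0,0,0]
    - [0,0,0]
    - [0,0,0]

```text
clock: 11.85
ee_pos: [0.5482, 0.0119, 0.0729]
tcp_rot: [-90.0, 0.7, -91.9]
force: [0.6, 20.0, 3.5]
opening: 0.001
```

The bar is against a hard stop: 20 N and no further travel. I'll back off, rise and look.

>>> send_rows:
  grip: [0,0,0,0,0,0,0,0,0,0,0,0,0]
  dp:
    - [0,0.5,0]
    - [0,1,0]
    - [0.1,1.5,0]
    - [0,0,2]
    - [0,0,3]
    - [0,0,3]
    - [0,0,3]
    - [0,0,2]
    - [0,2,0]
    - [0,3,0]
    - [0,0,0]
    - [0,0,0]
    - [0,0,0]
  dr:
    - [0,0,0]
    - [0,0,0]
    - [0,0,0]
    - [0,0,0]
    - [0,0,0]
    - [0,0,0]
    - [0,0,0]
    - [0,0,0]
    - [0,0,0]
    - [0,0,0]
    - [0,0,0]
    - [0,0,0]
    - [0,0,0]

```text
clock: 12.93
ee_pos: [0.5489, 0.0854, 0.2023]
tcp_rot: [-90.0, -0.1, -91.8]
force: [-0.5, 0.1, -0.5]
opening: 0.004
```

```bash
python3 - <<'E'
from h import *
from plant import readout
import cv2,pickle
ims=[]
for n,(x,y) in {"scene":(170,160),"side":(230,190)}.items():
    im=vision.snapshot(n)[y:y+130,x:x+180,::-1]; ims.append(cv2.resize(im,(400,289),interpolation=cv2.INTER_CUBIC))
s=readout.sense();im=vision.snapshot("wrist")[:,:,::-1];cv2.imwrite("pics/w4full.png",im)
cv2.imwrite("pics/final.png",np.vstack([np.hstack(ims),np.hstack([cv2.resize(im[100:400,110:460],(363,311)),np.zeros((311,437,3),np.uint8)])]))
pickle.dump(s,open("s4.pkl","wb"));print(s["ee_pos"],s["force"],s["clock"])
E
```

```text
[0.54898478 0.08496542 0.20214546] [ 0.71440071  0.39875379 -0.2581229 ] 13.0333
```

View pics/final.png

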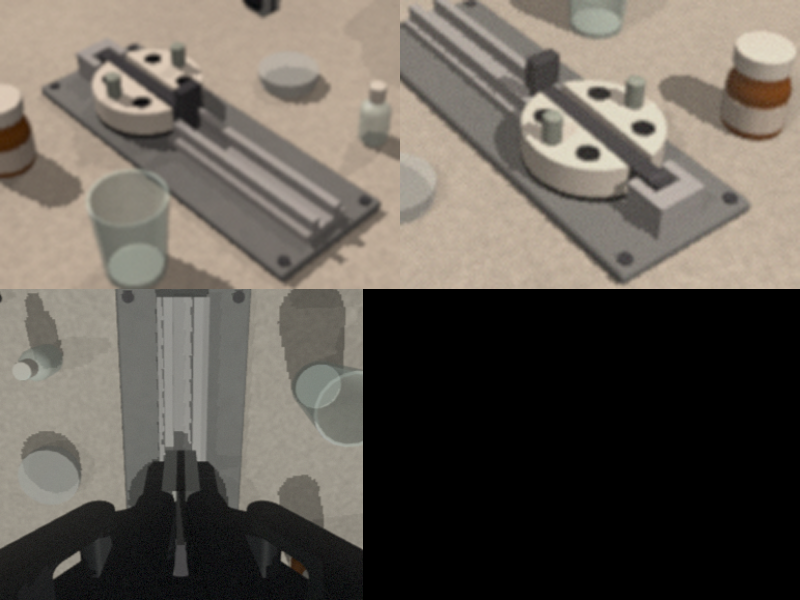

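The bar runs through the slot with its nose in the keeper, and all glassware is standing. One number check on the nose and tab, then I'll hand in.

```bash
python3 - <<'E'
from h import *
from plant import sign_off
u=np.array([.0332,.9994])
f=lambda p:np.array([(p[0]-400)*.45+230,p[1]*130/289+190])
q=ray("side",f((673,185)),.038)[0];d=q-[.547,-.061];print("nose end top, along/across",d@u,d@[-u[1],u[0]])
q=wray(__import__("pickle").load(open("s4.pkl","rb")),[(110+181*350/363,100+(448-289)*300/311)],.064)[0]-[.547,-.061];print("tab top back edge along/across",q@u,q@[-u[1],u[0]])
if 1: sign_off()
E
```

```text
nose end top, along/across -0.0790121383170228 -0.0006489616444628342
tab top back edge along/across 0.1047386452182903 0.001342839474761031
the job is handed in; nothing more can be done
```

The carousel is locked: the bar is through the disc's slot with its nose against the keeper's end stop, and I've handed the job in at about 13 s of the 48 s.

I turned the disc about 88° counter-clockwise by gripping peg_b. I then pushed the bar by its tab with the jaws shut, backed off and rose clear.

**Last checks:**
- **Slot:** it measured 0.03 rad off the bar's direction before the push, inside the 0.09 rad limit. I did not measure it again afterwards, but the bar now lies through it.
- **Bar home:** it stopped hard at 20 N with the tool at y = 0.012 m, against the 0.014 m I expected.
- **Nose:** the side view puts it at −79 mm along the track and 0.6 mm off the centre line. Home is −74 mm, so this agrees only to within the reading error.
- **Surroundings:** the final pictures show the beaker, jar, vial and dish standing with no visible movement. The wrist force is about zero.

**Checks that disagreed:**
- **Tab reading:** the tab's back edge read +105 mm from the wrist picture, against 64 mm for a home bar. I think I picked a point on the fingers, which hide the tab in that picture. The number came out in the same script that handed the job in, so I could not look again. The side and scene pictures show the tab close to the disc's rim.
- **Grip force:** the upward force rose to about 16 N while I turned the disc. I did not find out why, and it was well under the limits.

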